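Take the scanner from its holder and aim it at a lot's label

ROBOT

A 7-joint arm with a two-finger parallel gripper is mounted at the origin on a cart in front of the work surface, level with it; the furniture and walls round the work are solid. World frame = base frame: x ahead of the robot, y to its left, z up, the work surface at z = 0. Lengths are in m, angles in rad, forces in N, time in s.
With the tool pointing down it reaches from about 0.425 to 0.825 m from the base axis. Payload 3.6 kg.
Tool frame: the origin (TCP) lies where the fingers leave the gripper's body, on its centre line; the fingertips stand 73 mm ahead of it and the grasp point (between the pads) lies 54 mm ahead of it; z points along the fingers, y is the line along which they close (so a half turn about z gives the same grasp; the last joint's range is limited). The gripper opens to 85 mm and grips with 20 to 120 N. Pads are 22 mm wide; open, the fingers measure 114 mm over their backs; the gripper's body (76 mm by 85 mm) begins 54 mm behind the grasp point. The pads swing forward as they close: fully open they stand 13 mm farther back than shut.
Start: joints at [1.099, 0.615, -0.013, 1.423, 0.008, 1.103, -0.04], TCP at [0.28, -0.586, 0.304] pointing down, gripper open.
Joint ranges: [-3.12, 3.12], [-0.3, 2.06], [-1.34, 1.32], [0.26, 2.42], [-1.36, 4.5], [0.01, 1.98], [-2.84, 2.84]. Speed limits (rad/s): [2.79, 2.79, 3.14, 3.14, 3.14, 3.14, 3.14].

INTERFACE

Orientations are given as a unit quaternion [x, y, z, w].
In Python, from station import arm, snapshot, camera_info, ticket gives the robot as it stands. Calls block until the motion is done:
- arm.movep(position, orientation): joint-space move of the TCP to a pose.
- arm.line_to(position, velocity=0.15, ori=None): straight line of the TCP; ori=None keeps the orientation; velocity is the mean speed in m/s.
- arm.move_j(angles): joint-space move.
- arm.move_gripper(opening, effort=None): opening from 0.0 (shut) to 1.0 (fully open); effort is the grip in N (None keeps the last); returns when the fingers have stopped.
- arm.pause(seconds).
- arm.ik(position, orientation): joint angles nearest the present ones, or None.
- snapshot(name): name is "side" or "top" or "wrist"; returns the picture (384x512x3 uint8, blue, green, red); there is no depth.
- camera_info(name): a dict with "fx", "fy", "cx", "cy" (pixels), "R" (3x3) and "t" (3): a world point X has camera coordinates R X + t; the wrist camera has in their place "T_tool_cam" (4x4, takes a point from camera to tool coordinates, whose origin is the TCP and whose axes are the flange's). Camera axes: x right, y down, z forward; pixel columns grow to the right and rows downward; lengths in m; the calibration is good to about 2 mm. A picture is of the moment at which its call begins: read the wrist's pose just before it. camera_info takes no time and is no camera call.
A pose or a line that the arm cannot do raises arm.MotionError and nothing moves.
- ticket.finish_job(): hands the job in; it is judged then, once.
Readings, each from a call of its own:
- arm.read_time(): time.
- arm.read_joint_positions(): joint angles.
- arm.read_dq(): joint speeds.
- arm.read_effort(): joint torques, N m.
- arm.read_tool_pos(): TCP position.
- arm.read_eef_rot(): TCP orientation.
- arm.read_ft_force(): force on the tool from outside, world axes, zero at the start.
- arm.read_wrist_torque(): the same for the moment, N m.
- arm.read_opening(): opening from 0.0 (shut) to 1.0 (fully open).
- arm.read_finger_force(): force on a finger pad.
Only numpy, scipy, OpenCV 4.12 (cv2) and the standard library are available. Lean on these libraries where they do the work, as an engineer would, in place of code of your own. Each camera call takes 0.05 s, during which the arm holds its last target. There are 200 camera calls.

TASK

Draw the barcode scanner straight up out of its holder, turn it and aim it squarely at the middle of the barcode label on the candlestick's stand (not the stone egg's), its window about 10 cm from the label and the long side of the window running along the row of bars. Finish while still gripping it there, steady, raised and touching nothing but the gripper, and leave the two lots, the cotton reel and the ink bottle standing where they are.

Things in the scene. Friction and masses are not known exactly. Their poses are not given: they have to be found in the camera images.
- scanner: loose grey wand scanner, 0.15 kg, 140 mm long, nose down in the holder. Origin at the middle of the dark window in its nose end; +z runs to the tail, so it looks along -z. Nose 27 (x) x 47 (y) mm to z = 48, then 25 x 40 to z = 61; handle 24 (x) x 34 (y) up to z = 140. Window 17 (x) x 38 (y). Good grip: across x at z = 115 (not lower), fingers along -z, 50 N. Either way round about z is right.
- scan_spot (a point): point on the scanner's line of sight 100 mm in front of its window, at (0, 0, -100) mm of the scanner; belongs at the label's middle
- holder: fixed holder: dark steel disc foot 100 mm across, 10 mm thick, with a black upright pocket open at the top, inside 31 (x) x 51 (y) mm, walls 5, floor 10 and rim 60 mm above the table. Origin under the middle of its foot, z up. The scanner's window stands on the pocket floor, its axes along the holder's; it must rise 50 mm to clear the rim.
- stand_candlestick: fixed dark wooden board 150 (x) x 120 (y) x 12 mm, origin under its middle, front local -x. A sloping ticket panel 84 mm wide on brass posts is at its front; its lot, the candlestick, stands loose behind, at local x = +27 mm. The two boards are alike; either may be on the left; each is yawed 0.9 to 1.5 rad, its front to the right.
- stand_egg: fixed dark wooden board 150 (x) x 120 (y) x 12 mm, origin under its middle, front local -x. A sloping ticket panel 84 mm wide on brass posts is at its front; its lot, the stone egg, stands loose behind, at local x = +27 mm. The two boards are alike; either may be on the left; each is yawed 0.9 to 1.5 rad, its front to the right.
- label_candlestick: white barcode label 46 (x) x 74 (y) mm on the sloping panel of the candlestick's stand, at local (-47, 0, 47) mm. Origin at the middle of its face; z is the outward normal, up and to the stand's front, 38 degrees from vertical; y is level, along the row of bars (across the single bars); x runs up the slope. This is the label to aim at.
- label_egg: white barcode label 46 (x) x 74 (y) mm on the sloping panel of the stone egg's stand, at local (-47, 0, 47) mm. Origin at the middle of its face; z is the outward normal, up and to the stand's front, 38 degrees from vertical; y is level, along the row of bars (across the single bars); x runs up the slope. Not to be scanned.
- candlestick: loose brass candlestick, round foot 91 mm, 112 mm tall, origin under its foot; stands on its stand's board; not to be disturbed
- onyx_egg: loose pale stone egg on a small foot, 68 mm across, 97 mm tall, origin under its foot; stands on the other board; not to be disturbed
- cotton_reel: loose cotton reel, 31 mm across, 42 mm tall, standing on the table, origin under it; not to be disturbed
- ink_bottle: loose square ink bottle with a black cap, 44 x 44 x 63 mm, standing on the table, origin under it; not to be disturbed

How it is judged:
By the outcome, as a careful person would: the job done as asked, in the order asked, and still so for the second after the job is handed in, while the arm keeps its last pose, push and grip.
It also fails if it takes over 38 s, if anything falls off the work surface, if the arm or the gripper's body presses on something with over 40 N, if the wrist force passes 120 N, or if a joint passes its speed limit or range.

## Working session

There is one attempt and no reset: what is moved stays moved. The work goes in short steps, each a Python script; the robot and the scene stay as the last script left them, time stands still between calls to the robot, and variables do not carry over. Pictures are saved under pics/ and viewed, at most 10 in all, crops included, and the job is handed in when it is done.

```bash
mkdir -p pics; python3 - <<'E'
from station import arm, snapshot, camera_info
import cv2
for n in("side","top"):
    i=snapshot(n); cv2.imwrite(f"pics/{n}0.png",i); c=camera_info(n); print(n,c)
print(camera_info("wrist")); print(arm.read_time(),arm.read_eef_rot())
E
```

```text
side {'fx': 357.0165430053693, 'fy': 357.0165430053693, 'cx': 257.02668927764466, 'cy': 197.19400676289953, 'R': array([[-0.93659755, -0.35033214,  0.0072397 ],
       [-0.24570089,  0.6418594 , -0.72639355],
       [ 0.24983214, -0.68211722, -0.68724086]]), 't': array([0.56595415, 0.07116332, 1.0115481 ])}
top {'fx': 453.6074227962456, 'fy': 453.6074227962456, 'cx': 259.1537405928514, 'cy': 196.08974499870232, 'R': array([[ 0.00791256, -0.99995908,  0.00438539],
       [-0.997995  , -0.00817227, -0.06276294],
       [ 0.06279621, -0.00387998, -0.99801883]]), 't': array([0.12512942, 0.5420148 , 1.00176481])}
{'fx': 282.75535235043554, 'fy': 282.75535235043554, 'cx': 260.1374658763535, 'cy': 192.4501481885844, 'T_tool_cam': array([[ 8.83520886e-04, -9.49035223e-01, -3.15168789e-01,
         8.00109263e-02],
       [ 9.99999429e-01,  1.02818475e-03, -2.92742054e-04,
         9.23137206e-05],
       [ 6.01874262e-04, -3.15168351e-01,  9.49035589e-01,
        -7.01156666e-02],
       [ 0.00000000e+00,  0.00000000e+00,  0.00000000e+00,
         1.00000000e+00]])}
0.1 [ 9.75254955e-01  2.21080243e-01 -2.57272539e-04 -1.11017023e-03]
```

View pics/top0.png

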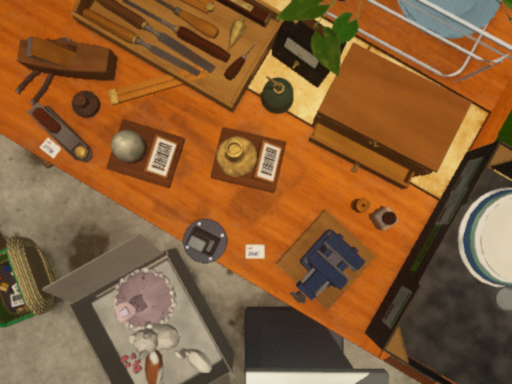

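View pics/side0.png

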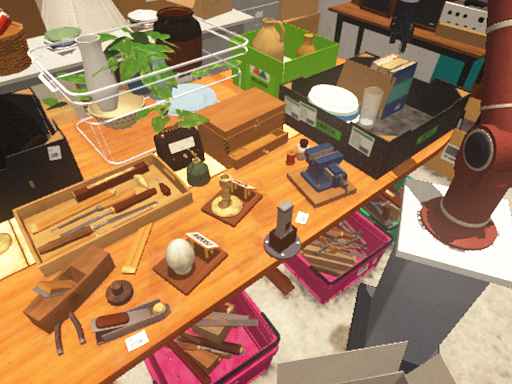

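The top view shows the candlestick at (237,155) with its label at (268,160), the egg at (128,146) with its label at (161,157), and the holder with the scanner at (205,242). The reel is at (361,205) and the ink bottle at (383,217). Next I'll take precise measurements.

```bash
cat > h.py <<'E'
import numpy as np, cv2
from station import arm, snapshot, camera_info
from scipy.spatial.transform import Rotation as Rn
def ray(c,uv):
    R,t=c["R"],c["t"]; d=R.T@np.array([(uv[0]-c["cx"])/c["fx"],(uv[1]-c["cy"])/c["fy"],1]); return -R.T@t,d
def onz(c,uv,z):
    o,d=ray(c,uv); return o+d*(z-o[2])/d[2]
def proj(c,X):
    p=c["R"]@np.asarray(X)+c["t"]; return np.array([c["fx"]*p[0]/p[2]+c["cx"],c["fy"]*p[1]/p[2]+c["cy"]])
E
python3 - <<'E'
from h import *
a=cv2.imread("pics/top0.png"); s=cv2.imread("pics/side0.png")
z=lambda i,x,y,w,h:cv2.resize(i[y:y+h,x:x+w],(400,300),interpolation=cv2.INTER_CUBIC)
m=np.vstack([np.hstack([z(a,210,120,80,60),.0+z(a,165,212,80,60)]),np.hstack([z(s,195,165,80,60),z(s,245,200,80,60)])]).astype(np.uint8)
cv2.imwrite("pics/m.png",m)
c=camera_info("top")
x,y,w,h=250,135,40,50
g=a[y:y+h,x:x+w].min(2)
k=cv2.morphologyEx((g>120).astype(np.uint8),cv2.MORPH_CLOSE,np.ones((5,5)))
cs,_=cv2.findContours(k,0,2); b=max(cs,key=cv2.contourArea); r=cv2.minAreaRect(b); print(r[0][0]+x,r[0][1]+y,r[1:],cv2.contourArea(b))
print(cv2.boxPoints(r)+[x,y])
E
```

```text
268.61764907836914 161.52941131591797 ((16.97749137878418, 34.68259048461914), 14.03624439239502) 513.5
[[256.17647457 176.29411316]
 [264.58823967 142.64706135]
 [281.05882263 146.76470947]
 [272.64705849 180.41176224]]
```

View pics/m.png

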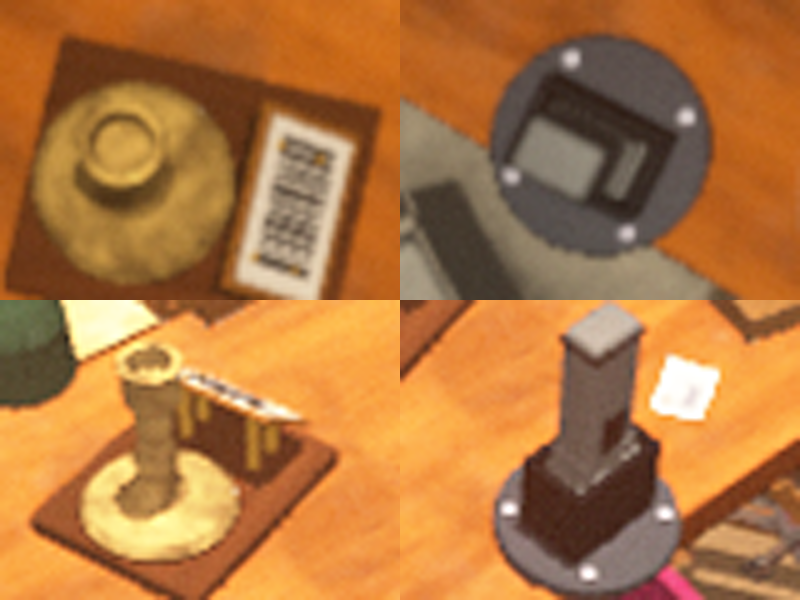

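Zooming in, the candlestick's label is centred near (268.6,161.4), the disc foot near (205,241), and the scanner's tail face near (196.6,243.5). The scanner's long side tilts about 25° down to the right. I'll compute poses and check IK before moving.

```bash
cat >> h.py <<'E'
def tool(zax,yax):
    zax=zax/np.linalg.norm(zax); yax=yax-zax*(yax@zax); yax/=np.linalg.norm(yax)
    return Rn.from_matrix(np.column_stack([np.cross(yax,zax),yax,zax])).as_quat()
def label_target(L,yaw,D=.269,s=1):
    """TCP pose aiming at label centre L, stand yaw; D = TCP to label"""
    t=np.radians(38); n=np.array([-np.sin(t)*np.cos(yaw),-np.sin(t)*np.sin(yaw),np.cos(t)])
    ly=np.array([-np.sin(yaw),np.cos(yaw),0]); lx=np.cross(ly,n)
    return L+D*n, tool(-n,s*lx), n
E
python3 - <<'E'
from h import *
c=camera_info("top"); s=camera_info("side"); a=cv2.imread("pics/top0.png")
L=onz(c,(268.6,161.5),.047)
# label long edge direction (level)
e=onz(c,(264.59,142.65),.047)-onz(c,(256.18,176.29),.047); yaw=np.arctan2(-e[0],e[1]); print("L",L,"yaw",yaw, yaw%np.pi)
H=onz(c,(205.2,241.2),.01); T=onz(c,(196.6,243.5),.15); print("H",H,"T",T,"side reproj T",proj(s,T),"L",proj(s,L))
e=onz(c,(165+278/5,212+135/5),.06)-onz(c,(165+155/5,212+72/5),.06); print("rim edge",e,np.linalg.norm(e)); ey=e/np.linalg.norm(e)
yaw%=np.pi
for sg in(1,-1):
    ex=np.cross(ey,[0,0,1.])*sg; q=tool(np.array([0,0,-1.]),ex)
    print(sg,"grasp",arm.ik([*H[:2],.179],q),"above",arm.ik([*H[:2],.30],q))
    p,q,n=label_target(L,yaw,s=sg); print(p,"final",arm.ik(p,q),"back",arm.ik(p+n*.05,q))
E
```

```text
L [0.61512884 0.10952702 0.047     ] yaw -1.8063342064405288 1.3352584471492643
H [0.43895031 0.24978657 0.01      ] T [0.43959531 0.25045034 0.15      ] side reproj T [285.49506291 203.49186648] L [240.76363294 182.41225197]
rim edge [-0.02644069 -0.05296765  0.        ] 0.05920034924087123
1 grasp [ 0.11592516  0.85458685 -1.15142774  1.95775416  0.95056249  1.00961586
  1.17990279] above [ 0.15031726  0.62997494 -1.14754294  1.82148074  0.63911995  1.12091816
  1.45411772]
[ 0.5764804  -0.05151317  0.25897489] final [ 0.81184786  0.75730503 -0.87117781  1.73841696 -0.14982853  0.77800934
  1.56173392] back [ 0.88846602  0.72435304 -0.92104197  1.68605242 -0.13298833  0.8909951
  1.54780282]
-1 grasp [-0.26056524  0.60327972 -0.44943293  1.96836907  0.41371683  0.6600125
 -1.4355246 ] above [-0.01590352  0.50180227 -0.81263193  1.82561398  0.42826569  0.99911289
 -1.46795196]
[ 0.5764804  -0.05151317  0.25897489] final [ 0.39646457  0.61076627 -0.15072656  1.75178239 -0.7307452   0.95568675
 -1.04935247] back [ 0.42448819  0.56515386 -0.11101163  1.70100667 -0.70011126  1.06956471
 -1.07101489]
```

```bash
python3 - <<'E'
from h import *
ey=np.array([-.02644,-.05297,0]); q=tool(np.array([0,0,-1.]),-np.cross(ey,[0,0,1.]))
arm.move_gripper(1.0,50)
arm.movep([.439,.250,.34],q)
p=arm.read_tool_pos();r=arm.read_eef_rot();np.save("wp.npy",np.r_[p,r])
i=snapshot("wrist"); cv2.imwrite("pics/w1.png",i)
print(arm.read_time(),p,r,arm.read_joint_positions())
E
```

```text
3.3583 [0.43965409 0.2491519  0.33979225] [ 8.51009947e-01  5.25149499e-01 -1.80933800e-04  2.04797047e-04] [ 0.0408629   0.47624818 -0.89612633  1.76388392  0.41307621  1.10269356
 -1.45727851]
```

View pics/w1.png

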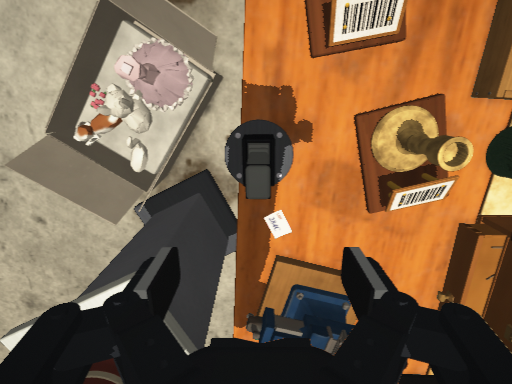

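The wrist view shows the holder foot at (259,153), the scanner tail near (257,182), almost aligned with the gripper, and the candlestick label at (421,195). I'll measure edges of both.

```bash
cat >> h.py <<'E'
def wcam(pose):
    c=dict(camera_info("wrist")); T=np.eye(4); T[:3,:3]=Rn.from_quat(pose[3:]).as_matrix(); T[:3,3]=pose[:3]
    M=np.linalg.inv(T@c["T_tool_cam"]); c["R"],c["t"]=M[:3,:3],M[:3,3]; return c
def labelquad(i,x,y,w,h,th=130):
    g=i[y:y+h,x:x+w].min(2); k=cv2.morphologyEx((g>th).astype(np.uint8),cv2.MORPH_CLOSE,np.ones((7,7)))
    cs,_=cv2.findContours(k,0,2); b=cv2.convexHull(max(cs,key=cv2.contourArea))+np.array([x,y])
    r=cv2.minAreaRect(b); q=cv2.approxPolyN(b,4)[0] if hasattr(cv2,"approxPolyN") else cv2.boxPoints(r)
    return r,q
E
python3 - <<'E'
from h import *
i=cv2.imread("pics/w1.png"); c=wcam(np.load("wp.npy"))
r,q=labelquad(i,380,170,85,50); print(r,q.tolist())
t=camera_info("top"); rt,qt=labelquad(cv2.imread("pics/top0.png"),250,135,40,50,120); print(rt,qt.tolist())
print("L wrist",onz(c,r[0],.047),"L top",onz(t,rt[0],.047))
print("disc",onz(c,(259,153),.01))
z=lambda x,y,w,h:cv2.resize(i[y:y+h,x:x+w],(400,600),interpolation=cv2.INTER_CUBIC)
m=np.hstack([z(230,130,60,90),cv2.resize(i[165:225,380:460],(400,600)[:1]+(300,),interpolation=cv2.INTER_CUBIC).repeat(1,0) if 0 else np.vstack([cv2.resize(i[165:225,380:460],(400,300),interpolation=cv2.INTER_CUBIC),np.zeros((300,400,3),np.uint8)])])
cv2.imwrite("pics/m2.png",m)
E
```

```text
((421.6130065917969, 194.99703979492188), (15.69077205657959, 67.86038208007812), 77.19573211669922) [[442, 198], [389, 210], [396, 193], [455, 179]]
((268.61767578125, 161.52943420410156), (16.97749137878418, 34.68259048461914), 14.03624439239502) [[280, 149], [273, 181], [256, 175], [265, 142]]
L wrist [0.61541865 0.11184208 0.047     ] L top [0.61506429 0.10948789 0.047     ]
disc [0.44069134 0.25589692 0.01      ]
```

View pics/m2.png

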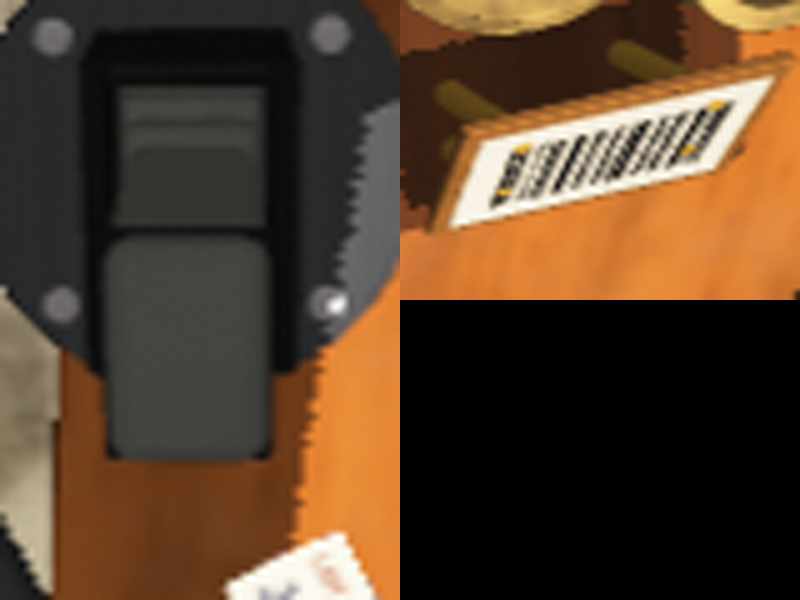

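```bash
python3 - <<'E'
from h import *
c=wcam(np.load("wp.npy")); t=camera_info("top"); dz=.023*np.sin(np.radians(38))
print("tail",onz(c,(258.35,181.9),.15),"disc",onz(c,(259.25,155.4),.01))
def lab(c,bl,br,tr,tl):
    a,b=onz(c,bl,.047-dz),onz(c,br,.047-dz); d,e=onz(c,tl,.047+dz),onz(c,tr,.047+dz)
    print(np.mean([a,b,d,e],0),[np.linalg.norm(b-a),np.linalg.norm(e-d),np.linalg.norm(d-a)])
    for v in(b-a,e-d): print(" yaw",np.arctan2(-v[0],v[1])%np.pi)
lab(c,(389.6,211),(444.4,199.4),(456.6,180),(399,191))
# top view crop m.png 5x at (210,120): bottom edge is to the right
P=lambda x,y:(210+x/5,120+y/5)
lab(t,P(318,300),P(357,137),P(270,110),P(235,290))
E
```

```text
tail [0.43962791 0.25418391 0.15      ] disc [0.43946141 0.25265229 0.01      ]
[0.61545166 0.11039766 0.047     ] [np.float64(0.0771977454260812), np.float64(0.073060435779365), np.float64(0.048951085028944075)]
 yaw 1.337927278023805
 yaw 1.3108585044046843
[0.61440125 0.10836292 0.047     ] [np.float64(0.07493278449488923), np.float64(0.07969431901816636), np.float64(0.04642921291544293)]
 yaw 1.3429094228253984
 yaw 1.3878051538915384
```

```bash
python3 - <<'E'
from h import *
q=np.load("wp.npy")[3:]; X=[.4396,.2520]
arm.line_to([*X,.179],.15)
print(arm.read_tool_pos(),arm.read_ft_force())
arm.move_gripper(0.0,50); arm.pause(.2)
print(arm.read_opening(),arm.read_finger_force(),arm.read_tool_pos(),arm.read_ft_force(),arm.read_wrist_torque())
arm.line_to([*X,.19],.05); print(arm.read_ft_force())
arm.line_to([*X,.33],.12)
print(arm.read_opening(),arm.read_finger_force(),arm.read_tool_pos(),arm.read_ft_force(),arm.read_time())
i=snapshot("side"); cv2.imwrite("pics/s2.png",cv2.resize(i[60:280,180:420],(720,600)[:2] if 0 else (655,600),interpolation=cv2.INTER_CUBIC)); cv2.imwrite("pics/s2raw.png",i)
p=label_target(np.array([.6152,.110,.047]),1.335,.289,-1); print(p,arm.ik(*p[:2]))
E
```

```text
[0.43994708 0.25242842 0.17974658] [ 0.3921745  -0.4519774   0.28313951]
0.2747738985704735 49.65129911899567 [0.43953867 0.25223482 0.17926265] [-0.43622907 -1.22055657  3.47005754] [0.02934674 0.23663664 0.03590411]
[ 0.38561366 -0.72250437 -2.07201777]
0.27307419982694947 49.27171289920807 [0.43933893 0.25162121 0.329236  ] [ 0.86217512  0.3835441  -2.64926378] 7.05
(array([ 0.57363336, -0.0630027 ,  0.27473511]), array([ 0.93895484, -0.11121683,  0.03829503, -0.32330808]), array([-0.1438292 , -0.59862527,  0.78801075])) [ 0.81554102  0.72272436 -0.83547865  1.7201941  -0.20044833  0.8273223
 -1.53321354]
```

View pics/s2.png

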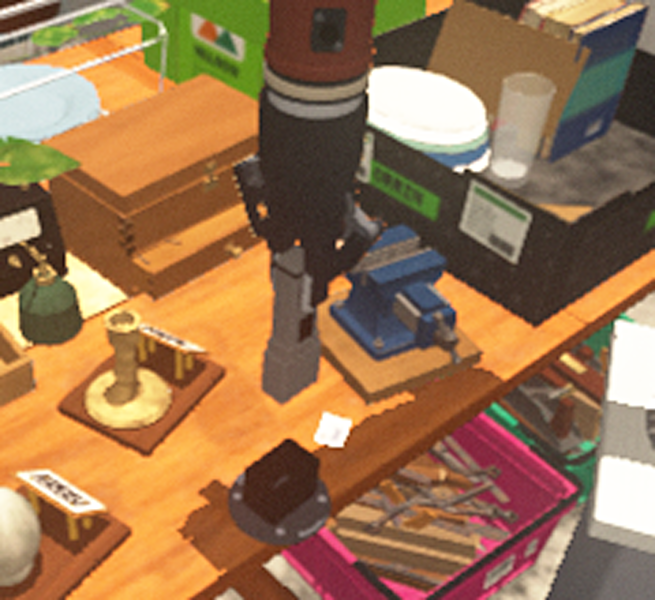

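The scanner is in the gripper, clear of the holder (holder at (280,490), nose at (290,385) in the crop), and nothing else has moved. Next I move to the aim pose via a standoff and look again.

```bash
python3 - <<'E'
from h import *
L=np.array([.6152,.110,.047])
arm.line_to([.50,.08,.34],.2)
p,q,n=label_target(L,1.335,.2693+.03,-1)
arm.line_to(p,.1,q)
p,q,n=label_target(L,1.335,.2693,-1)
arm.line_to(p,.06,q); arm.pause(.3)
P=arm.read_tool_pos();r=arm.read_eef_rot();np.save("wp2.npy",np.r_[P,r])
print(p,P,q,r,arm.read_opening(),arm.read_finger_force(),arm.read_ft_force(),arm.read_time(),arm.read_joint_positions())
w=snapshot("wrist"); s=snapshot("side"); t=snapshot("top")
for k,v in dict(w=w,s=s,t=t).items(): cv2.imwrite(f"pics/{k}3.png",v)
z=lambda i,x,y,w,h:cv2.resize(i[y:y+h,x:x+w],(400,300),interpolation=cv2.INTER_CUBIC)
cv2.imwrite("pics/m3.png",np.vstack([np.hstack([z(s,170,100,160,120),z(t,200,110,160,120)]),np.hstack([cv2.resize(w,(400,300)),z(w,180,40,160,120)])]))
E
```

```text
[ 0.5764668  -0.05120978  0.2592113 ] [ 0.57656653 -0.05147624  0.25939927] [ 0.93895484 -0.11121683  0.03829503 -0.32330808] [ 0.93895756 -0.11136121  0.03856997 -0.32321778] 0.27363412458014835 49.24481391906738 [ 0.91166082  0.79711375 -2.20699092] 11.0167 [ 0.77761077  0.73168707 -0.80147761  1.73933653 -0.22566481  0.78553814
 -1.51072974]
```

View pics/m3.png

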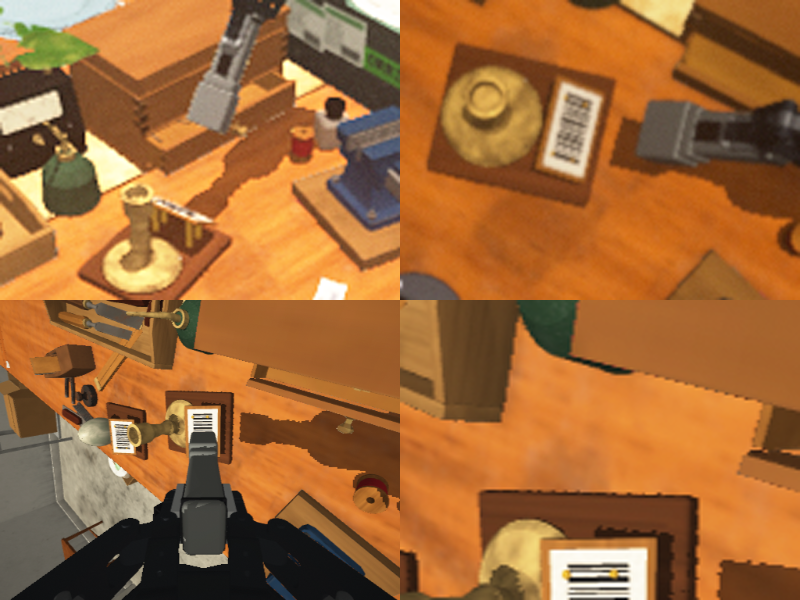

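The scanner is now aimed: the side view shows the nose opposite the label, and the wrist view shows the label behind the nose at about (203,425 in the montage), seeming slightly rightward or level. I'll overlay the predicted outlines to check for aim or grip slip.

```bash
python3 - <<'E'
from h import *
W=np.load("wp2.npy"); R=Rn.from_quat(W[3:]).as_matrix(); P=W[:3]
L=np.array([.6152,.110,.047]); p,q,n=label_target(L,1.335,.2693,-1)
ly=np.array([-np.sin(1.335),np.cos(1.335),0]); lx=np.cross(ly,n)
lab=[L+a*.023*lx+b*.037*ly for a,b in((1,1),(1,-1),(-1,-1),(-1,1))]
# scanner pts: scanner x=tool -y, y = tool x (either way), z=-tool z; origin tool z=.1693
sc=lambda x,y,z:P+R@np.array([y,x,.1693-z])
rect=lambda hx,hy,z:[sc(a*hx,b*hy,z) for a,b in((1,1),(1,-1),(-1,-1),(-1,1))]
out=[]
for k,c,(x,y,w,h) in(("w",wcam(W),(190,120,130,110)),("s",camera_info("side"),(220,110,80,100)),("t",camera_info("top"),(245,125,100,75))):
    i=cv2.imread(f"pics/{k}3.png")[y:y+h,x:x+w]; f=6 if k=="w" else 6
    f=min(400/w,560/h); i=cv2.resize(i,None,fx=f,fy=f,interpolation=cv2.INTER_CUBIC)
    for pts,col in((lab,(0,0,255)),(rect(.0135,.0235,0),(0,255,0)),(rect(.0135,.0235,.048),(0,255,0)),(rect(.012,.017,.14),(255,0,255))):
        cv2.polylines(i,[np.int32([(proj(c,X)-[x,y]+.5)*f for X in pts])],True,col,1)
    out.append(i)
cv2.imwrite("pics/o_s.png",out[1]);H=max(out[0].shape[0]+out[2].shape[0],out[1].shape[0]);m=np.zeros((H,800,3),np.uint8)
m[:out[0].shape[0],:out[0].shape[1]]=out[0]; m[out[0].shape[0]:out[0].shape[0]+out[2].shape[0],:out[2].shape[1]]=out[2]; m[:out[1].shape[0],400:400+out[1].shape[1]]=out[1]
print(m.shape); cv2.imwrite("pics/m4.png",m if H<=600 else cv2.resize(m,None,fx=600/H,fy=600/H))
E
```

```text
(638, 800, 3)
```

View pics/m4.png

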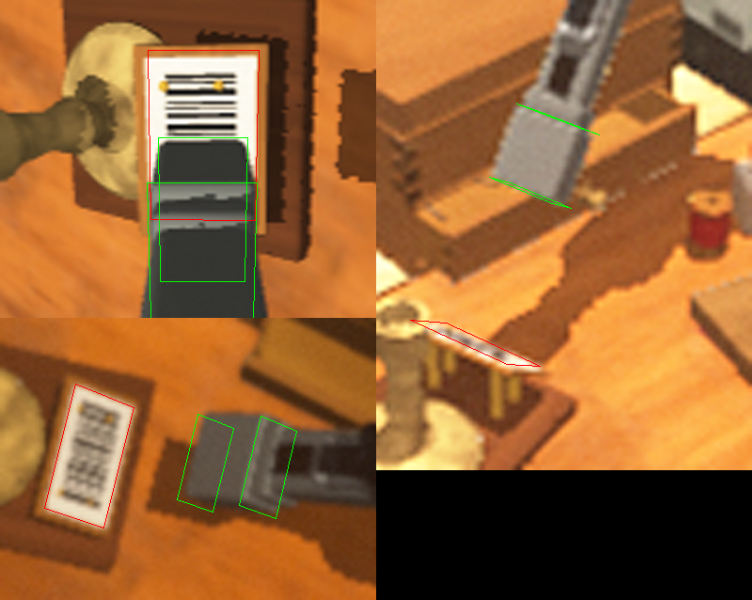

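The overlays line up: predicted nose and label outlines match all three views to within about 2 mm and 1–2°, with no slip in the grip. The lots, reel and bottle haven't been touched. I'm handing it in.

```bash
python3 - <<'E'
from h import *
from station import ticket
print(abs(arm.read_dq()).max(),arm.read_finger_force(),arm.read_tool_pos(),arm.read_time()); print(ticket.finish_job())
E
```

```text
0.00203517633061094 49.24446880817413 [ 0.57649849 -0.05133237  0.25933493] 11.1667
the job is handed in; nothing more can be done
None
```

The job is handed in: the scanner was drawn straight up out of its holder and is held steady about 10 cm from the middle of the candlestick's label. The camera overlays put the aim within about 2 mm and 1–2°, and the arm touched nothing else (11.2 s on the robot's clock); the verdict was not shown.

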